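# Sort full and empty washer tins at the parts-store bench

### The job

The two look-alike lidded steel tins of washers may each be full or empty; lift each to feel its weight. Stand every full tin in the long tray with the divider, and every empty one in the square tray, upright on the tray's floor. Do not let go of a tin in the air.

Things in the scene. Friction and masses are not known exactly. Their poses are not given: they have to be found in the camera images.
- tin_a: one of two look-alike lidded round steel tins with a plain paper band: 60 mm across (lid 62), 76 mm tall; the fixed lid is the top 12 mm. Origin: centre of its underside; z up. Full (packed tight with steel washers, 0.55 to 0.85 kg in all) or empty (about 0.1 kg); one, both or neither may be full. Pinch its side from above, about 50 mm over its underside; a 25 N grip holds a full one
- tin_b: the other of two look-alike lidded round steel tins with a plain paper band: 60 mm across (lid 62), 76 mm tall; the fixed lid is the top 12 mm. Origin: centre of its underside; z up. Full (packed tight with steel washers, 0.55 to 0.85 kg in all) or empty (about 0.1 kg); one, both or neither may be full. Pinch its side from above, about 50 mm over its underside; a 25 N grip holds a full one
- long_tray: for full tins: a fixed long yellow plastic tray, 240 mm (its x) by 120 mm (its y), walls 22 mm high and 4 mm thick, floor 4 mm thick, open on top; one cross wall of the same height at x = 0 makes two bays about 114 by 112 mm, centred at x = +59 and -59 mm; a tin fits in each. Origin: centre of its underside, on the table; z up
- square_tray: for empty tins: a fixed square yellow plastic tray, 170 by 170 mm, walls 22 mm high and 4 mm thick, floor 4 mm thick, open on top, no divider; it holds two tins side by side, for example at 42 mm either side of its centre. Origin: centre of its underside, on the table; z up
Not all that is in view belongs to the job. What is shaped like the tin_a but turquoise is not meant.

How it is judged (in metres and radians):
At the end, for the whole second after the job is handed in: Each tin stands upright (within 10 degrees) and at rest on the floor of its tray, wholly inside the walls: every full tin (weighing more than 3 N on the tray) in the long divided tray, every empty one (less than 2.5 N) in the square tray; both tins may belong in the same tray (((x of tin_a in the frame of long_tray between -0.1 and 0.1 m and y of tin_a in the frame of long_tray between -0.04 and 0.04 m and z of tin_a in the frame of long_tray below 0.012 m and contact force between tin_a and long_tray above 3 N) or (x of tin_a in the frame of square_tray between -0.06 and 0.06 m and y of tin_a in the frame of square_tray between -0.06 and 0.06 m and z of tin_a in the frame of square_tray below 0.012 m and contact force between tin_a and square_tray below 2.5 N)) and angle between each of tin_a, tin_b's own z axis and vertical below 0.17 rad and linear speed of each of tin_a, tin_b below 0.02 m/s and ((x of tin_b in the frame of long_tray between -0.1 and 0.1 m and y of tin_b in the frame of long_tray between -0.04 and 0.04 m and z of tin_b in the frame of long_tray below 0.012 m and contact force between tin_b and long_tray above 3 N) or (x of tin_b in the frame of square_tray between -0.06 and 0.06 m and y of tin_b in the frame of square_tray between -0.06 and 0.06 m and z of tin_b in the frame of square_tray below 0.012 m and contact force between tin_b and square_tray below 2.5 N))); the robot touches nothing.
It fails at once if a tin is let go in the air (its underside more than 35 mm above the table with no finger on it) ((height (world z) of tin_a above 0.035 m and contact force between tin_a and the fingers below 0.05 N) or (height (world z) of tin_b above 0.035 m and contact force between tin_b and the fingers below 0.05 N)).
It also fails if it takes over 58 s, if anything falls off the work surface, if the arm or the gripper's body presses on something with over 40 N, if the wrist force passes 120 N, or if a joint passes its speed limit or range.

### The arm

A 6-joint arm with a two-finger parallel gripper is mounted at the origin on the work surface. World frame = base frame: x ahead of the robot, y to its left, z up, the work surface at z = 0. Lengths are in mm, angles in degrees, forces in N, time in s.
With the tool pointing down it reaches from about 300 to 850 mm from the base axis. Payload 4.2 kg.
Tool frame: the origin (TCP) lies midway between the tips of the shut fingers; the grasp point (between the pads) lies 19 mm behind it; z points along the fingers, y is the direction in which the jaws open and shut (so a half turn about z gives the same grasp; the last joint's range is limited). The gripper opens to 91 mm and grips with 3 to 60 N. Pads are 32 mm wide; open, the fingers measure 118 mm over their backs; the gripper's body (76 mm by 178 mm) begins 60 mm behind the grasp point.
Start: joints at [-73.969, 18.312, 89.639, -0, 72.044, -1.146], TCP at [169.817, -549.368, 213.976] pointing down, gripper open.
Joint ranges: [-177.97, 177.97], [-48.28, 115.42], [12.27, 149.76], [-77.06, 257.06], [2.81, 150.46], [-146.56, 146.56]. Speed limits (degrees/s): [147.25, 147.25, 180, 180, 180, 180].

### API

Orientations are given as [roll, pitch, yaw] about the fixed x, y, z axes, in that order (R = Rz(yaw) Ry(pitch) Rx(roll)).
In Python, from workcell import * gives the robot as it stands.
- The arm moves only by the tool arm_command, never from a script. Its argument "deltas" is text: rows parted by semicolons, each of 7 numbers parted by spaces: the shift along the tool's x, y, z in mm, then the turn, a rotation vector about the tool's x, y, z in degrees, then the finger opening in mm, from 0 to 91.2. In form: x y z wx wy wz hand; .... A call has 1 to 5 rows; each row shifts and turns the commanded pose from where the row before left it, along the tool's axes as they then stand; what a row does not reach is not made up. A row lasts 1/8 s, in which the tool goes at most 62.5 mm and 10.7 degrees, less where a joint would pass 70% of its speed; a pose out of reach is approached as far as the arm can. A call is refused whole if a number of a shift passes 62.5 or a number of a turn 10.7, either way. A call with a gripper value outside its range is refused whole. The fingers move at their own pace and stop on an object; "force" is the grip in N (left out, the last holds). Time passes only in rows, so rows that do not move let the fingers close. It gives the time, the measured TCP pose, the force and the opening at its end, in the units of the state.
- state(): the state, without advancing time (a new reading comes with each control period).
- grab_frame(name): name is "side" or "top"; returns the picture (480x640x3 uint8, red, green, blue); there is no depth.
- camera_model(name): a dict with "fx", "fy", "cx", "cy" (pixels), "rvec" (rotation vector, rad) and "tvec" (3), from world to camera coordinates, as OpenCV has them. Camera axes: x right, y down, z forward; pixel columns grow to the right and rows downward; lengths in mm; the calibration is good to about 2 mm. A picture is of the moment at which its call begins. camera_model takes no time and is no camera call.
- job_done(): hands the job in, once; it reports no verdict.
The state is a dict: "time_s": time; "qpos": joint angles; "qvel": joint speeds; "effort": joint torques, N m; "ee_pos": TCP position; "ee_rot": TCP orientation; "force": force on the tool from outside, world axes, zero at the start; "torque": the same for the moment, N m; "gripper_width": finger opening in mm.
Only numpy, scipy, OpenCV 4.12 (cv2) and the standard library are available. Lean on these libraries where they do the work, as an engineer would, in place of code of your own. Each camera call takes 0.05 s, during which the arm holds its last target. There are 200 camera calls.

## Working session

There is one attempt and no reset: what is moved stays moved. The work goes in short steps, Python scripts to look and compute and a tool call to move; the robot and the scene stay as the last step left them, time stands still between calls to the robot, and variables do not carry over. Pictures are saved under pics/ and viewed, about 8 in all and at most 12, crops included, and the job is handed in when it is done.

Besides the shell and the picture viewer there is one more tool, called after ">>>" as name(argument=value, ...) on one line, values as JSON. arm_command: Moves the arm, as the interface text tells. Its arguments: {"type":"object","properties":{"deltas":{"type":"string"},"force":{"type":"number"}},"required":["deltas"]}

```bash
mkdir -p pics; python3 - <<'E'
from workcell import *
import cv2
for n in("top","side"):
    cv2.imwrite(f"pics/{n}0.png",grab_frame(n)[:,:,::-1]); print(n,camera_model(n))
print(state())
E
```

```text
top {'fx': 493.899032593417, 'fy': 493.899032593417, 'cx': 318.0042958804194, 'cy': 244.01454875649617, 'rvec': array([ 2.1106669 , -2.15148638,  0.15595642]), 'tvec': array([ 10.79549766, 583.07760712, 848.2390587 ])}
side {'fx': 610.8382098132286, 'fy': 610.8382098132286, 'cx': 315.73116124983454, 'cy': 233.09895374385547, 'rvec': array([ 0.91795291, -2.43705147,  1.14492481]), 'tvec': array([443.21448375, 272.29544425, 756.96162796])}
{'time_s': 0.1, 'qpos': array([-7.39684444e+01,  1.83491818e+01,  8.96985503e+01, -3.73074657e-04,
        7.20423955e+01, -1.14656463e+00]), 'qvel': array([ 0.06497105, -0.09725709, -0.19942779, -0.06429673,  0.07522578,
        0.02257249]), 'effort': array([ 1.13406419e-03, -4.13330483e+01, -2.32508129e+01,  7.29377568e-02,
        4.21460846e-02, -5.82277335e-05]), 'ee_pos': array([ 169.69497556, -548.93496544,  213.19813674]), 'ee_rot': array([-1.79909883e+02, -1.44880606e-03,  1.71782344e+01]), 'force': array([-0.45670653, -0.04242781,  0.04667009]), 'torque': array([-0.00439652,  0.0041945 ,  0.00219469]), 'gripper_width': 91.23972672999149}
```

View pics/top0.png

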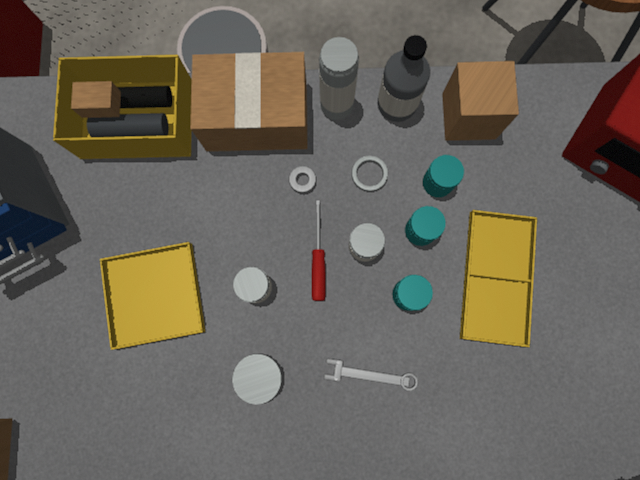

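View pics/side0.png

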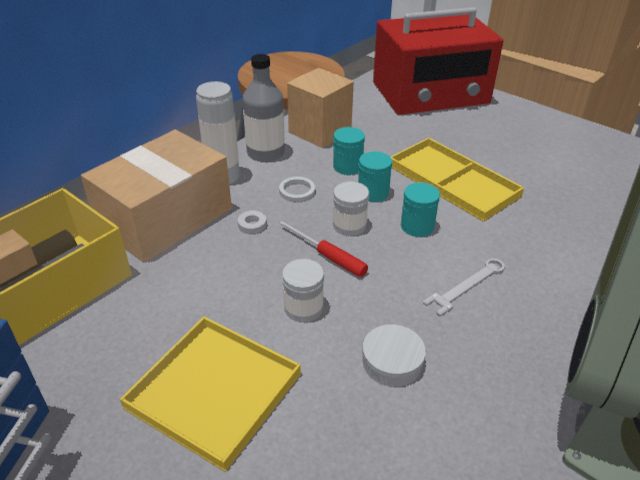

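Candidates for the tins are at top-view pixels (252,285) and (366,243): grey lid, pale band, tall in the side view at (304,290) and (350,208). The look-alikes are the flat grey disc at (257,379), which is too short and wide, and the turquoise cans at (444,176), (426,226) and (413,293), which are the wrong colour. I choose the first two.

```bash
cat >h.py <<'E'
import numpy as np,cv2
from workcell import *
def ray(n,uv,z):
    c=camera_model(n);R=cv2.Rodrigues(c["rvec"])[0];o=-R.T@c["tvec"]
    d=R.T@np.array([(uv[0]-c["cx"])/c["fx"],(uv[1]-c["cy"])/c["fy"],1]);return o+d*(z-o[2])/d[2]
def proj(n,p):
    c=camera_model(n);K=np.array([[c["fx"],0,c["cx"]],[0,c["fy"],c["cy"]],[0,0,1]])
    return cv2.projectPoints(np.float64(p).reshape(-1,3),c["rvec"],c["tvec"],K,None)[0].reshape(-1,2)
E
python3 - <<'E'
from h import *
im=cv2.imread("pics/top0.png")
tins={"A":(252,285),"B":(366,243),"t1":(444,170),"t2":(427,222),"t3":(413,292),"disc":(257,379)}
vis=im.copy()
def circ(p,z,r): 
    t=np.linspace(0,2*np.pi,60);return np.c_[p[0]+r*np.cos(t),p[1]+r*np.sin(t),0*t+z]
hsv=cv2.cvtColor(im,cv2.COLOR_BGR2HSV)
g=cv2.cvtColor(im,cv2.COLOR_BGR2GRAY)
for k,uv in tins.items():
    p=ray("top",uv,76 if k!="disc" else 25)
    if k in"AB":
        # refine: maximise outward gradient along projected lid circle
        def sc(q):
            a=proj("top",circ(q,76,29)).astype(np.float32);b=proj("top",circ(q,76,33.5)).astype(np.float32)
            f=lambda m:cv2.remap(g,m[:,:1],m[:,1:],cv2.INTER_LINEAR).astype(float)
            return np.mean(np.clip(f(a)-f(b),-20,60))
        p=max(((p[0]+dx,p[1]+dy) for dx in range(-12,13) for dy in range(-12,13)),key=sc);print(sc(p))
        for z in(0,76):cv2.polylines(vis,[np.int32(proj("top",circ(p,z,31)))],1,(0,0,255))
    print(k,np.round(p[:2]))
m=cv2.inRange(hsv,(18,120,110),(35,255,255))
m=cv2.morphologyEx(m,cv2.MORPH_CLOSE,np.ones((9,9)))
for c in cv2.findContours(m,cv2.RETR_EXTERNAL,cv2.CHAIN_APPROX_NONE)[0]:
    if cv2.contourArea(c)<3000:continue
    w=np.float32([ray("top",u,22)[:2] for u in c[:,0]]);r=cv2.minAreaRect(w);print("rect",np.round(r[0]),np.round(r[1]),round(r[2],1))
    b=cv2.boxPoints(r);cv2.polylines(vis,[np.int32(proj("top",np.c_[b,[22]*4]))],1,(255,0,0))
a=vis[200:400,90:290];b=vis[160:360,290:550]
cv2.imwrite("pics/crop1.png",np.hstack([cv2.resize(a,None,fx=1.7,fy=1.7),cv2.resize(b,None,fx=1.7,fy=1.7)]))
print(ray("top",(318,202),10)[:2],ray("top",(318,298),15)[:2])
E
```

```text
55.03333333333333
A [511. 118.]
50.766666666666666
B [585. -87.]
t1 [ 708. -229.]
t2 [ 614. -193.]
t3 [ 492. -163.]
disc [345. 113.]
rect [499. 311.] [170. 170.] 9.8Traceback (most recent call last):
  File "<stdin>", line 24, in <module>
  File "h.py", line 4, in ray
    c=camera_model(n);R=cv2.Rodrigues(c["rvec"])[0];o=-R.T@c["tvec"]
ValueError: time passes only in moves, steps and waits
```

```bash
sed -i 's/^def ray/CM={n:camera_model(n) for n in("top","side")}\ndef ray/; s/c=camera_model(n)/c=CM[n]/' h.py
python3 - <<'E'
from h import *
im=cv2.imread("pics/top0.png");vis=im.copy()
t=np.linspace(0,2*np.pi,60)
for p in((511,118),(585,-87)):
  for z in(0,76):cv2.polylines(vis,[np.int32(proj("top",np.c_[p[0]+31*np.cos(t),p[1]+31*np.sin(t),0*t+z]))],1,(0,0,255))
m=cv2.inRange(cv2.cvtColor(im,cv2.COLOR_BGR2HSV),(18,120,110),(35,255,255))
m=cv2.morphologyEx(m,cv2.MORPH_CLOSE,np.ones((9,9)))
for c in cv2.findContours(m,cv2.RETR_EXTERNAL,cv2.CHAIN_APPROX_NONE)[0]:
    if cv2.contourArea(c)<3000:continue
    w=np.float32([ray("top",u,22)[:2] for u in c[:,0]]);r=cv2.minAreaRect(w);print("rect",np.round(r[0]),np.round(r[1]),round(r[2],1))
    b=cv2.boxPoints(r);cv2.polylines(vis,[np.int32(proj("top",np.c_[b,[22]*4]))],1,(255,0,0))
a=vis[200:400,90:290];b=vis[160:360,290:550]
cv2.imwrite("pics/crop1.png",np.hstack([cv2.resize(a,None,fx=1.7,fy=1.7),cv2.resize(b,None,fx=1.7,fy=1.7)]))
print(ray("top",(318,202),10)[:2],ray("top",(318,298),15)[:2])
E
```

```text
rect [499. 311.] [170. 170.] 9.8
rect [ 520. -332.] [120. 240.] 81.8
rect [889. 393.] [175. 241.] 0.0
[670.63170066  -1.34182436] [487.45127073   1.85325342]
```

View pics/crop1.png

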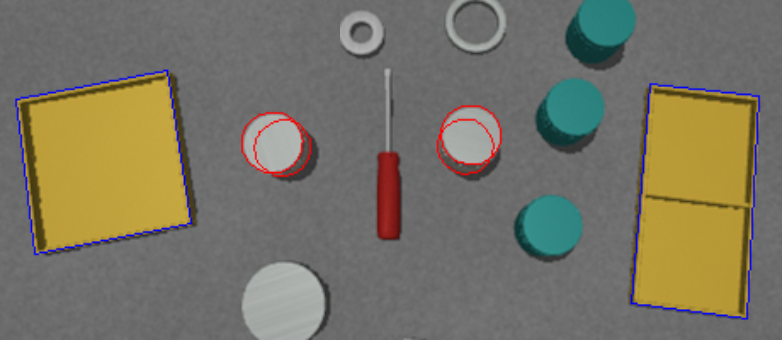

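The crop confirms both tins: A at about (511,118) mm and B at about (585,-87). The outlines of both trays fit. I'll start with B, turning the jaw to yaw 60 so the fingers stay clear of the turquoise cans.

```bash
cat >>h.py <<'E'
def go(x,y,z):
    s=state();R=cv2.Rodrigues(np.zeros(3))[0]
    from scipy.spatial.transform import Rotation as Q
    R=Q.from_euler("xyz",s["ee_rot"],degrees=True)
    d=R.inv().apply(np.array([x,y,z])-s["ee_pos"])
    print("t",s["time_s"],"pos",np.round(s["ee_pos"],1),"rot",np.round(s["ee_rot"],1),"delta",np.round(d,1),"rows",round(np.linalg.norm(d)/62.5,1),"F",np.round(s["force"],2),"w",round(s["gripper_width"],1))
E
```

>>> arm_command(deltas="0 0 0 0 0 -10.7 91; 0 0 0 0 0 -10.7 91; 0 0 0 0 0 -10.7 91; 0 0 0 0 0 -10.7 91; 0 0 0 0 0 0 91", force=30)

```text
time_s: 0.72
ee_pos: [169.7, -549.1, 213.5]
ee_rot: [-180.0, -0.0, 59.8]
force: [0.4, -0.1, -0.3]
gripper_width: 90.8
```

```bash
python3 -c "
from h import *
go(585,-87,180)"
```

```text
t 0.725 pos [ 169.7 -549.1  213.5] rot [-180.    -0.    59.8] delta [608.1 127.   33.8] rows 10.0 F [ 0.38 -0.07 -0.29] w 90.8
```

>>> arm_command(deltas="50 10 3 0 0 0 91; 50 10 3 0 0 0 91; 50 10 3 0 0 0 91; 50 10 3 0 0 0 91; 50 10 3 0 0 0 91")

```text
time_s: 1.35
ee_pos: [339.1, -356.6, 198.8]
ee_rot: [180.0, -0.0, 59.8]
force: [0.7, -0.8, 0.1]
gripper_width: 91.1
```

>>> arm_command(deltas="50 10 3 0 0 0 91; 50 10 3 0 0 0 91; 50 10 3 0 0 0 91; 50 10 3 0 0 0 91; 50 10 3 0 0 0 91")

```text
time_s: 1.98
ee_pos: [507.5, -165.1, 183.8]
ee_rot: [180.0, 0.0, 59.8]
force: [0.6, -1.7, 0.0]
gripper_width: 91.4
```

>>> arm_command(deltas="50 12 2 0 0 0 91; 40 10 2 0 0 0 91; 18 5 0 0 0 0 91; 0 0 0 0 0 0 91")

```text
time_s: 2.48
ee_pos: [584.1, -86.2, 179.5]
ee_rot: [-180.0, 0.0, 60.0]
force: [-0.5, -0.5, 0.5]
gripper_width: 90.9
```

```bash
python3 -c "
from h import *
go(585,-87,180);cv2.imwrite('pics/top1.png',grab_frame('top')[:,:,::-1]);cv2.imwrite('pics/side1.png',grab_frame('side')[:,:,::-1])
go(585,-87,32)
"
```

```text
t 2.475 pos [584.1 -86.2 179.5] rot [-180.    0.   60.] delta [-0.3  1.2 -0.5] rows 0.0 F [-0.48 -0.48  0.45] w 90.9
t 2.575 pos [583.1 -87.3 179.8] rot [-1.80e+02  1.00e-01  5.99e+01] delta [  1.4   1.6 147.8] rows 2.4 F [-0.22 -0.28 -1.17] w 91.0
```

>>> arm_command(deltas="0 0 50 0 0 0 91; 0 0 50 0 0 0 91; 0 1 30 0 0 0 91; 0 0 17 0 0 0 91; 0 0 0 0 0 0 91")

```text
time_s: 3.2
ee_pos: [584.0, -87.7, 32.5]
ee_rot: [-179.9, 0.0, 59.9]
force: [-0.8, -0.6, 0.3]
gripper_width: 90.8
```

>>> arm_command(deltas="0 0 0 0 0 0 40; 0 0 0 0 0 0 40; 0 0 0 0 0 0 40; 0 0 0 0 0 0 40; 0 0 0 0 0 0 40", force=30)

```text
time_s: 3.82
ee_pos: [585.1, -86.9, 33.7]
ee_rot: [180.0, -0.0, 60.0]
force: [-1.1, 0.2, 6.4]
gripper_width: 60.6
```

```bash
python3 -c "
from h import *
go(585,-87,180);a=grab_frame('side')[80:320,200:520,::-1]
cv2.imwrite('pics/side2.png',cv2.resize(a,None,fx=2,fy=2))
"
```

```text
t 3.825 pos [585.1 -86.9  33.7] rot [180.  -0.  60.] delta [-1.000e-01  1.000e-01 -1.463e+02] rows 2.3 F [-1.14  0.22  6.44] w 60.6
```

View pics/side2.png

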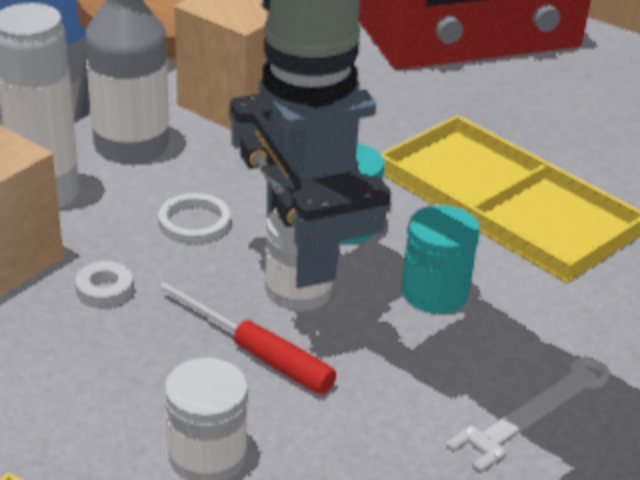

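The fingers hold tin B at 60.6 mm opening, seen at about (300,250) in the crop. Lifting it.

>>> arm_command(deltas="0 0 -10 0 0 0 40; 0 0 -20 0 0 0 40; 0 0 -40 0 0 0 40; 0 0 -40 0 0 0 40; 0 0 -30 0 0 0 40")

```text
time_s: 4.5
ee_pos: [585.2, -87.1, 175.0]
ee_rot: [179.9, -0.0, 60.0]
force: [-0.2, 0.5, -0.7]
gripper_width: 60.5
```

>>> arm_command(deltas="0 0 0 0 0 0 40; 0 0 0 0 0 0 40; 0 0 0 0 0 0 40")

```text
time_s: 4.88
ee_pos: [583.9, -86.8, 171.1]
ee_rot: [-179.8, 0.1, 60.0]
force: [0.4, 0.9, -0.8]
gripper_width: 60.9
```

>>> arm_command(deltas="0 0 0 0 0 0 40; 0 0 0 0 0 0 40")

```text
time_s: 5.12
ee_pos: [584.6, -87.0, 172.3]
ee_rot: [-179.9, 0.0, 60.0]
force: [-0.6, -1.0, -1.0]
gripper_width: 60.7
```

```bash
python3 -c "
from h import *
go(461.6,-323.6,170);go(499,311,170)"
```

```text
t 5.125 pos [584.6 -87.  172.3] rot [-179.9    0.    60. ] delta [-266.4   11.9    2.4] rows 4.3 F [-0.65 -1.01 -1.01] w 60.7
t 5.125 pos [584.6 -87.  172.3] rot [-179.9    0.    60. ] delta [ 301.7 -273.3    2.4] rows 6.5 F [-0.65 -1.01 -1.01] w 60.7
```

The steady vertical force is about -1 N, so tin B is empty (a full one would read below -5 N) and goes in the square tray, far half at (492,352).

```bash
python3 -c "
from h import *
go(492,352,170)"
```

```text
t 5.125 pos [584.6 -87.  172.3] rot [-179.9    0.    60. ] delta [ 333.7 -299.8    2.4] rows 7.2 F [-0.65 -1.01 -1.01] w 60.7
```

>>> arm_command(deltas="20 -18 0 0 0 0 40; 37 -33 0 0 0 0 40; 37 -33 0 0 0 0 40; 37 -33 0 0 0 0 40; 37 -33 0 0 0 0 40")

```text
time_s: 5.75
ee_pos: [538.6, 135.0, 172.9]
ee_rot: [180.0, -0.0, 60.0]
force: [1.3, 0.3, -1.1]
gripper_width: 60.7
```

>>> arm_command(deltas="37 -33 0 0 0 0 40; 37 -33 0 0 0 0 40; 37 -33 0 0 0 0 40; 30 -27 1 0 0 0 40; 20 -18 1 0 0 0 40")

```text
time_s: 6.38
ee_pos: [494.3, 346.9, 170.6]
ee_rot: [-180.0, 0.0, 60.1]
force: [0.3, -0.2, -1.1]
gripper_width: 60.3
```

>>> arm_command(deltas="5 -6 0 0 0 0 40; 0 0 0 0 0 0 40; 0 0 0 0 0 0 40")

```text
time_s: 6.75
ee_pos: [492.5, 351.1, 170.9]
ee_rot: [180.0, 0.0, 59.9]
force: [-0.2, -0.4, -0.9]
gripper_width: 60.6
```

```bash
python3 -c "
from h import *
go(492,352,60)
a=grab_frame('side')[:,:,::-1]
cv2.imwrite('pics/side3.png',a)
"
```

```text
t 6.75 pos [492.5 351.1 170.9] rot [180.    0.   59.9] delta [  0.5  -0.9 110.9] rows 1.8 F [-0.22 -0.41 -0.9 ] w 60.6
```

View pics/side3.png

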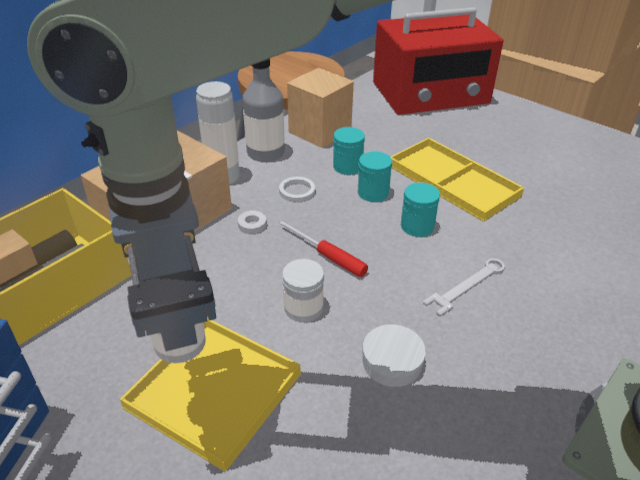

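```bash
python3 -c "
from h import *
for z in(0,60,120):print(z,[np.round(ray('top',u,z)[:2]) for u in((62,265),(65,228),(20,292))],[np.round(ray('side',u,z)[:2]) for u in((20,378),(48,410))])
go(492,352,40)"
```

```text
0 [array([560., 490.]), array([632., 489.]), array([510., 567.])] [array([712., 476.]), array([637., 478.])]
60 [array([552., 458.]), array([620., 457.]), array([506., 530.])] [array([656., 487.]), array([588., 489.])]
120 [array([545., 426.]), array([607., 425.]), array([501., 493.])] [array([600., 498.]), array([538., 499.])]
t 6.8 pos [492.6 351.1 171. ] rot [180.    0.   59.9] delta [  0.5  -1.  131. ] rows 2.1 F [ 0.48  0.57 -0.53] w 61.0
```

>>> arm_command(deltas="0 0 40 0 0 0 40; 0 0 50 0 0 0 40; 0 0 30 0 0 0 40; 0 0 8 0 0 0 40; 0 0 0 0 0 0 40")

```text
time_s: 7.42
ee_pos: [492.9, 352.1, 43.4]
ee_rot: [180.0, -0.0, 59.9]
force: [0.2, 0.6, -1.0]
gripper_width: 60.5
```

>>> arm_command(deltas="0 0 2 0 0 0 40; 0 0 2 0 0 0 40; 0 0 0 0 0 0 40; 0 0 0 0 0 0 40")

```text
time_s: 7.92
ee_pos: [492.3, 352.4, 39.2]
ee_rot: [180.0, -0.0, 60.0]
force: [0.1, 0.1, -0.3]
gripper_width: 60.9
```

>>> arm_command(deltas="0 0 1 0 0 0 40; 0 0 1 0 0 0 40; 0 0 0 0 0 0 40; 0 0 0 0 0 0 40")

```text
time_s: 8.43
ee_pos: [492.3, 352.4, 37.7]
ee_rot: [180.0, -0.0, 60.0]
force: [-1.9, -1.1, 5.8]
gripper_width: 60.3
```

Contact is made: the vertical force rose to +5.8 N. Releasing and going up.

>>> arm_command(deltas="0 0 0 0 0 0 91; 0 0 0 0 0 0 91; 0 0 0 0 0 0 91; 0 0 0 0 0 0 91")

```text
time_s: 8.93
ee_pos: [492.2, 352.3, 36.7]
ee_rot: [180.0, 0.0, 60.0]
force: [-0.0, -0.7, 0.3]
gripper_width: 90.9
```

>>> arm_command(deltas="0 0 -20 0 0 0 91; 0 0 -40 0 0 0 91; 0 0 -40 0 0 0 91; 0 0 -40 0 0 0 91; 0 0 0 0 0 0 91")

```text
time_s: 9.55
ee_pos: [494.0, 353.5, 180.6]
ee_rot: [179.8, -0.4, 60.0]
force: [-1.0, 0.2, -0.5]
gripper_width: 91.0
```

```bash
python3 -c "
from h import *
go(511,118,175)
a=grab_frame('side')[:,:,::-1]
"
```

```text
t 9.55 pos [494.  353.5 180.6] rot [179.8  -0.4  60. ] delta [-195.4  132.6    4.7] rows 3.8 F [-1.01  0.24 -0.53] w 91.0
```

>>> arm_command(deltas="-25 17 0 0 0 0 91; -45 31 0 0 0 0 91; -45 31 0 0 0 0 91; -45 31 0 0 0 0 91; -34 22 0 0 0 0 91")

```text
time_s: 10.22
ee_pos: [508.3, 116.0, 175.2]
ee_rot: [-179.9, 0.1, 59.9]
force: [0.1, 0.6, -0.2]
gripper_width: 90.8
```

>>> arm_command(deltas="0 0 0 0 0 0 91; 0 0 0 0 0 0 91")

```text
time_s: 10.48
ee_pos: [508.9, 118.6, 175.9]
ee_rot: [-179.9, 0.1, 60.0]
force: [1.0, 0.2, 0.8]
gripper_width: 91.3
```

```bash
python3 -c "
from h import *
go(511,118,32)
a=grab_frame('side')[:,:,::-1]
cv2.imwrite('pics/side4.png',a)
"
```

```text
t 10.475 pos [508.9 118.6 175.9] rot [-1.799e+02  1.000e-01  6.000e+01] delta [  0.7   2.3 143.9] rows 2.3 F [0.99 0.15 0.77] w 91.3
```

View pics/side4.png

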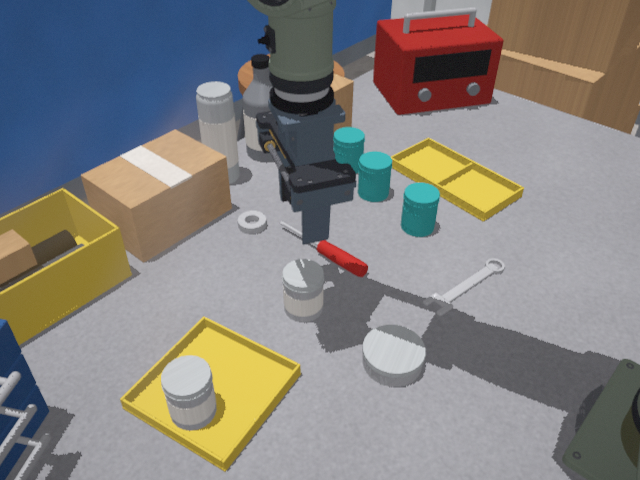

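Tin B stands upright in the square tray at (189,392). The gripper is above tin A at (303,290).

>>> arm_command(deltas="0 1 50 0 0 0 91; 0 1 50 0 0 0 91; 0 0 27 0 0 0 91; 0 0 16 0 0 0 91; 0 0 0 0 0 0 91")

```text
time_s: 11.15
ee_pos: [510.0, 118.3, 32.4]
ee_rot: [-179.8, 0.1, 60.1]
force: [0.4, 0.5, 0.0]
gripper_width: 91.2
```

>>> arm_command(deltas="0 0 0 0 0 0 40; 0 0 0 0 0 0 40; 0 0 0 0 0 0 40; 0 0 0 0 0 0 40; 0 0 0 0 0 0 40", force=30)

```text
time_s: 11.78
ee_pos: [510.1, 117.8, 34.5]
ee_rot: [-179.9, 0.0, 59.9]
force: [-4.6, 2.7, 5.0]
gripper_width: 60.4
```

>>> arm_command(deltas="0 0 -10 0 0 0 40; 0 0 -20 0 0 0 40; 0 0 -40 0 0 0 40; 0 0 -40 0 0 0 40; 0 0 -30 0 0 0 40")

```text
time_s: 12.4
ee_pos: [511.1, 116.9, 175.1]
ee_rot: [180.0, 0.0, 60.0]
force: [0.8, 0.5, -7.9]
gripper_width: 60.2
```

>>> arm_command(deltas="0 0 0 0 0 0 40; 0 0 0 0 0 0 40; 0 0 0 0 0 0 40")

```text
time_s: 12.78
ee_pos: [509.9, 116.9, 171.8]
ee_rot: [-179.8, 0.2, 60.0]
force: [-0.5, 0.2, -7.3]
gripper_width: 60.0
```

>>> arm_command(deltas="0 0 0 0 0 0 40; 0 0 0 0 0 0 40")

```text
time_s: 13.02
ee_pos: [511.0, 117.2, 173.3]
ee_rot: [-180.0, 0.0, 60.0]
force: [-0.0, 0.3, -6.9]
gripper_width: 60.2
```

```bash
python3 -c "
from h import *
go(461.6,-323.6,172);go(506,270,172)"
```

```text
t 13.025 pos [511.  117.2 173.3] rot [-180.    0.   60.] delta [-406.4  177.8    1.5] rows 7.1 F [-0.    0.29 -6.89] w 60.2
t 13.025 pos [511.  117.2 173.3] rot [-180.    0.   60.] delta [129.8 -80.7   1.3] rows 2.4 F [-0.    0.29 -6.89] w 60.2
```

Tin A reads about -7 N, so it is full. It goes in the long tray's near bay at (462,-324).

>>> arm_command(deltas="-20 9 0 0 0 0 40; -35 15 0 0 0 0 40; -40 18 0 0 0 0 40; -40 18 0 0 0 0 40; -40 18 0 0 0 0 40")

```text
time_s: 13.65
ee_pos: [491.0, -74.6, 174.0]
ee_rot: [180.0, -0.0, 60.0]
force: [1.3, -0.3, -7.8]
gripper_width: 60.1
```

>>> arm_command(deltas="-40 18 0 0 0 0 40; -40 18 0 0 0 0 40; -40 18 0 0 0 0 40; -40 18 0 0 0 0 40; -35 15 0 0 0 0 40")

```text
time_s: 14.28
ee_pos: [468.7, -287.3, 173.8]
ee_rot: [180.0, 0.0, 59.9]
force: [0.4, 0.4, -7.5]
gripper_width: 60.4
```

>>> arm_command(deltas="-25 10 0 0 0 0 40; -11 3 0 0 0 0 40; 0 0 0 0 0 0 40; 0 0 0 0 0 0 40")

```text
time_s: 14.78
ee_pos: [462.2, -322.1, 173.9]
ee_rot: [-180.0, -0.0, 60.0]
force: [0.0, -0.2, -7.7]
gripper_width: 60.0
```

```bash
python3 -c "
from h import *
go(461.6,-323.6,43)
a=grab_frame('top')[:,:,::-1];b=grab_frame('side')[:,:,::-1]
cv2.imwrite('pics/m.png',np.hstack([cv2.resize(a,(400,300)),cv2.resize(b,(400,300))]))"
```

```text
t 14.775 pos [ 462.2 -322.1  173.9] rot [-180.   -0.   60.] delta [ -1.7   0.3 130.9] rows 2.1 F [ 0.01 -0.16 -7.66] w 60.0
```

View pics/m.png

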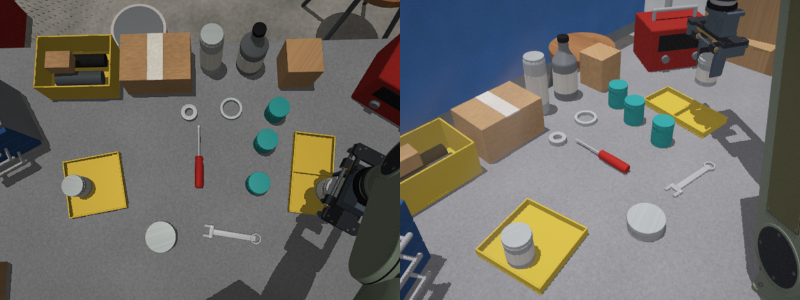

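The tin is held over the near bay: left picture (322,185), right picture (706,68). Nothing else moved. Lowering.

>>> arm_command(deltas="-1 0 40 0 0 0 40; -1 0 50 0 0 0 40; 0 0 30 0 0 0 40; 0 0 10 0 0 0 40; 0 0 0 0 0 0 40")

```text
time_s: 15.5
ee_pos: [461.7, -324.9, 44.3]
ee_rot: [180.0, 0.0, 60.0]
force: [0.5, 0.1, -8.1]
gripper_width: 60.2
```

>>> arm_command(deltas="0 0 2 0 0 0 40; 0 0 2 0 0 0 40; 0 0 0 0 0 0 40; 0 0 0 0 0 0 40")

```text
time_s: 16.0
ee_pos: [461.3, -325.2, 40.3]
ee_rot: [180.0, 0.0, 60.0]
force: [-0.2, 0.6, -8.2]
gripper_width: 60.3
```

>>> arm_command(deltas="0 0 1 0 0 0 40; 0 0 1 0 0 0 40; 0 0 0 0 0 0 40; 0 0 0 0 0 0 40")

```text
time_s: 16.5
ee_pos: [461.2, -325.1, 38.5]
ee_rot: [180.0, 0.0, 60.0]
force: [-1.8, 1.2, -0.2]
gripper_width: 59.8
```

>>> arm_command(deltas="0 0 0.5 0 0 0 40; 0 0 0 0 0 0 40; 0 0 0 0 0 0 91; 0 0 0 0 0 0 91; 0 0 0 0 0 0 91")

```text
time_s: 17.12
ee_pos: [461.6, -325.3, 37.5]
ee_rot: [179.9, 0.0, 60.0]
force: [-1.0, 0.3, -0.1]
gripper_width: 87.5
```

>>> arm_command(deltas="0 0 0 0 0 0 91; 0 0 -20 0 0 0 91; 0 0 -40 0 0 0 91; 0 0 -40 0 0 0 91; 0 0 -50 0 0 0 91")

```text
time_s: 17.75
ee_pos: [460.7, -324.7, 188.1]
ee_rot: [-179.9, -0.0, 60.0]
force: [1.0, -0.1, -0.7]
gripper_width: 91.4
```

>>> arm_command(deltas="-45 0 -20 0 0 0 91; -45 0 0 0 0 0 91; -45 0 0 0 0 0 91; -45 0 0 0 0 0 91; 0 0 0 0 0 0 91")

```text
time_s: 18.38
ee_pos: [369.5, -483.2, 207.0]
ee_rot: [-180.0, 0.0, 59.8]
force: [1.4, 0.1, -0.4]
gripper_width: 90.9
```

```bash
python3 -c "
from h import *
go(300,-500,200)
a=grab_frame('top')[:,:,::-1];b=grab_frame('side')[:,:,::-1]
t=np.linspace(0,2*np.pi,40)
a=a.copy()
for p in((492,352),(461,-325)):cv2.polylines(a,[np.int32(proj('top',np.c_[p[0]+31*np.cos(t),p[1]+31*np.sin(t),0*t+80]))],1,(0,0,255))
cv2.imwrite('pics/m2.png',np.hstack([cv2.resize(a,(400,300)),cv2.resize(b[100:260,340:560],(400,300))]))"
```

```text
t 18.375 pos [ 369.5 -483.2  207. ] rot [-180.     0.    59.8] delta [-49.5 -51.6   7. ] rows 1.1 F [ 1.42  0.1  -0.39] w 90.9
```

View pics/m2.png

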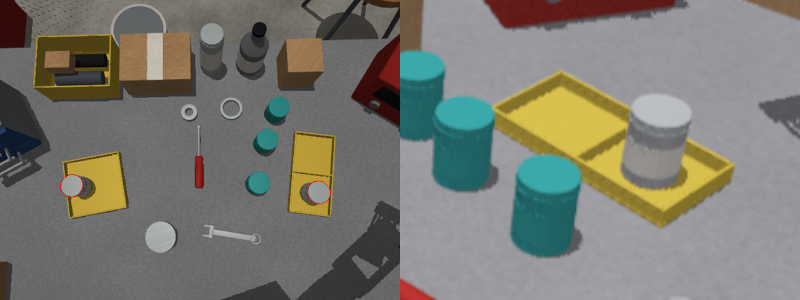

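Both tins stand upright in their trays, B at left picture (72,186) and A at (319,192), matching the predicted lid circles. The arm is clear of everything, so I'm handing in.

```bash
python3 -c "
from workcell import *
print(job_done())"
```

```text
the job is handed in; nothing more can be done
None
```

I sorted both tins and handed the job in at about 18.5 s of the 58 s allowed.

| Tin | Start position (mm) | Force when held still | Verdict | Placed in |
|---|---|---|---|---|
| First tin | (585, -87) | about 1 N | empty | square tray, 42 mm from its centre |
| Second tin | (511, 118) | about 7–8 N | full | near bay of the long divided tray |

I called these B and A while working. They look identical, so those labels may not match the scene's tin_a and tin_b. This does not matter for the sorting.

- **Release:** I let go of each tin only after the wrist force showed it had touched the tray floor. The change was about +6 N for the empty tin and from -8 to about 0 N for the full one.
- **Final pictures:** both tins stand upright inside their tray walls, with their lids where expected. The arm is clear and nothing else appears to have moved.
- **Checks:** none failed or disagreed. I did not measure tilt or contact force in the trays, so upright and at rest rest on the pictures alone.

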